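# Seat an optical cell in the light path

### The arm

A 6-joint arm with a two-finger parallel gripper is mounted at the origin on a cart in front of the work surface, level with it; the furniture and walls round the work are solid. World frame = base frame: x ahead of the robot, y to its left, z up, the work surface at z = 0. Lengths are in m, angles in rad, forces in N, time in s.
With the tool pointing down it reaches from about 0.35 to 0.775 m from the base axis. Payload 7.3 kg.
Tool frame: the origin (TCP) lies between the finger pads, 19 mm behind the fingertips; this is the grasp point; z points along the fingers, y is the line along which they close (so a half turn about z gives the same grasp; the last joint's range is limited). The gripper opens to 92 mm and grips with 3 to 60 N. Pads are 19 mm wide; open, the fingers measure 130 mm over their backs; the gripper's body (75 mm by 190 mm) begins 47 mm behind the grasp point.
Start: joints at [-1.301, 0.342, 1.524, -0, 1.275, -0.146], TCP at [0.212, -0.48, 0.246] pointing down, gripper open.
Joint ranges: [-2.53, 2.53], [-0.77, 2.02], [0.04, 2.7], [-1, 4.14], [0.28, 2.66], [-3.11, 3.11]. Speed limits (rad/s): [2.57, 2.57, 3.14, 3.14, 3.14, 3.14].

### API

Orientations are given as [roll, pitch, yaw] about the fixed x, y, z axes, in that order (R = Rz(yaw) Ry(pitch) Rx(roll)).
In Python, from cell import robot gives the robot as it stands.
- The arm moves only by the shell command python3 -m pendant 'ROWS' [OPENING] [FORCE]. ROWS is a JSON list of rows, 1 to 8 of them, each an object with the fields xyz (a list: dx, dy, dz in m), rotvec (a list: a rotation vector rx, ry, rz in rad); a field left out counts as zero; each row shifts and turns the commanded pose from where the row before left it, along the tool's axes as they then stand; what a row does not reach is not made up. A row lasts 1/12 s, in which the tool goes at most 0.0417 m and 0.125 rad, less where a joint would pass 70% of its speed; a pose out of reach is approached as far as the arm can. OPENING is the finger opening in m, set as the command begins (- or left out keeps the last). The fingers move at their own pace and stop on an object; FORCE is the grip in N (left out, the last holds). Time passes only in rows, so rows that do not move let the fingers close. It prints the time, the measured TCP pose, the force, the opening and the grip force at its end. Input that does not fit is refused with a message, and nothing moves.
- robot.observe(): the state, without advancing time (a new reading comes with each control period).
- robot.read_camera(name): name is "side" or "top"; returns a dict with "image" (400x640x3 uint8, red, green, blue), "fx", "fy", "cx", "cy" (pixels), "pose" (4x4, takes a point from camera to world coordinates). Camera axes: x right, y down, z forward; pixel columns grow to the right and rows downward; lengths in m; the calibration is good to about 2 mm. A picture is of the moment at which its call begins. There is no depth.
- robot.hand_in(): hands the job in; it is judged then, once.
The state is a dict: "time": time; "qpos": joint angles; "qvel": joint speeds; "joint_efforts": joint torques, N m; "tool_pos": TCP position; "tool_rot": TCP orientation; "contact_force": force on the tool from outside, world axes, zero at the start; "torque": the same for the moment, N m; "opening": finger opening in m; "grip_force": force on a finger pad.
Only numpy, scipy, OpenCV 4.12 (cv2) and the standard library are available. Lean on these libraries where they do the work, as an engineer would, in place of code of your own. Each camera call takes 0.05 s, during which the arm holds its last target. There are 200 camera calls.

### The job

Pick up the optical cell by its ribbed grips without the fingers touching its clear windows, and lower it into the cell holder with the clear windows facing the lamp and the detector. Press it down past the drag of the side plunger until it stands on the floor of the well, and hold it pressed there for a second with about 9 N more than that drag (more than 18 N on the floor would crack it); then let go and leave it upright and squarely seated. Leave the two vials where they stand.

Things in the scene. Friction and masses are not known exactly. Their poses are not given: they have to be found in the camera images.
- cell: the optical cell: loose, upright, square, 24 x 24 mm, 72 mm tall, about 70 g. Origin: centre of its underside; z up. Faces +y and -y are the clear windows, +x and -x are grey with ribbed grips. Black foot, bevelled in the lowest 4 mm (21 x 21 mm at the bottom). Black 25 x 25 mm cap at 62 to 68 mm with a raised ridge along y, from window to window. A half turn makes no difference.
- grip (a point): point on the cell's axis 56 mm above its underside, axes as the cell's: a good TCP place. Ribs lie on the cell's +x and -x faces, 37 to 59 mm above the underside, 27 mm over both; grasp across them, fingers closing along the cell's x. The fingertips then stand 37 mm above the underside and stay above the holder.
- holder: the cell holder, fixed: aluminium base 62 x 165 x 8 mm; in its middle a black square holder 42 x 42 mm, 46 mm high; at the -y end a finned lamp block and a black lens tube (to 54 mm high), at the +y end a white disc detector (47 to 66 mm from the middle, to 61 mm high). Origin: centre of the base's underside, under the middle of the well; z up.
- beam (a point): point on the well's axis 33 mm above the bench, axes as the holder's. The light path runs through it along y, through a port in each of the holder's -y and +y walls. The cell's windows must face these ports: cell y along holder y, either way round.
- plunger_side (a point): inner face of the well's +x wall, 13 mm from the well's axis, 38 mm above the bench. Here a steel spring plunger pokes a round nose 4 mm into the well and pushes the cell 1 mm over, flat against the -x wall, with about 5 N. The foot pushes it aside while 45 to 34 mm above the bench; below that the sliding drag is steady, some 0.5 to 4 N, and keeps a cell that is not pushed home hanging too high.
- well (a point): centre of the well's mouth, 46 mm above the bench, level with the holder's rim. Well 26 x 26 mm, rim bevelled in the top 4 mm. Its floor, a rigid height-adjustable steel pad, is set anywhere from 10 to 30 mm above the bench, not measured: find it by feel, lowering by 0.5 mm steps until the force climbs well past the steady drag and the cell stops moving.
- vial_a: bystander: brown glass sample vial with black screw cap, 22 mm in diameter, 52 mm tall, standing. Origin: centre of its underside. Leave it alone.
- vial_b: bystander: another vial of the same kind and size. Origin: centre of its underside. Leave it alone.
Mind the look-alikes: they are no part of the job. Leave any blue or yellow look-alike of the cell alone.

How it is judged:
By the outcome, as a careful person would: the job done as asked, in the order asked, and still so for the second after the job is handed in, with the robot touching nothing.
It also fails if it takes over 72 s, if anything falls off the work surface, if the arm or the gripper's body presses on something with over 40 N, if the wrist force passes 120 N, or if a joint passes its speed limit or range.

## Working session

There is one attempt and no reset: what is moved stays moved. The work goes in short steps, Python scripts to look and compute and a shell command to move; the robot and the scene stay as the last step left them, time stands still between calls to the robot, and variables do not carry over. Pictures are saved under pics/ and viewed, at most 10 in all, crops included, and the job is handed in when it is done.

```bash
ls; mkdir -p pics
python3 - <<'E'
from cell import robot
import cv2,numpy as np
for n in("side","top"):
    c=robot.read_camera(n); cv2.imwrite(f"pics/{n}0.png",c["image"][:,:,::-1])
    print(n,c["fx"],c["fy"],c["cx"],c["cy"],np.round(c["pose"],4).tolist())
print(robot.observe())
E
```

```text
pics
side 483.734671544339 483.734671544339 316.36775524681747 193.28418417389256 [[0.9814, -0.0977, 0.1652, 0.3812], [-0.1914, -0.4323, 0.8812, -1.0368], [-0.0147, -0.8964, -0.443, 0.4448], [0.0, 0.0, 0.0, 1.0]]
top 457.3590012524438 457.3590012524438 316.042189261834 193.0009040892819 [[0.0196, -0.99, 0.1397, 0.3905], [-0.9991, -0.0247, -0.0344, -0.2479], [0.0375, -0.1389, -0.9896, 0.9275], [0.0, 0.0, 0.0, 1.0]]
{'time': 0.1, 'qpos': array([-1.30097207e+00,  3.42639707e-01,  1.52490235e+00, -3.01732448e-06,
        1.27544556e+00, -1.46000158e-01]), 'qvel': array([-0.00015928, -0.00080951, -0.00085837, -0.00043466, -0.00053353,
        0.00133027]), 'joint_efforts': array([ 2.19880807e-03, -4.32003415e+01, -2.44696140e+01,  7.19013694e-02,
        5.25698299e-02, -4.64783079e-05]), 'tool_pos': array([ 0.21199778, -0.4799186 ,  0.24492807]), 'tool_rot': array([-3.14021211e+00, -2.00087629e-04,  4.15825155e-01]), 'contact_force': array([-0.24515003, -0.54038356, -0.6686852 ]), 'torque': array([0.04070639, 0.00347847, 0.06422889]), 'grip_force': 0.0, 'opening': 0.09168055334221076}
```

View pics/side0.png

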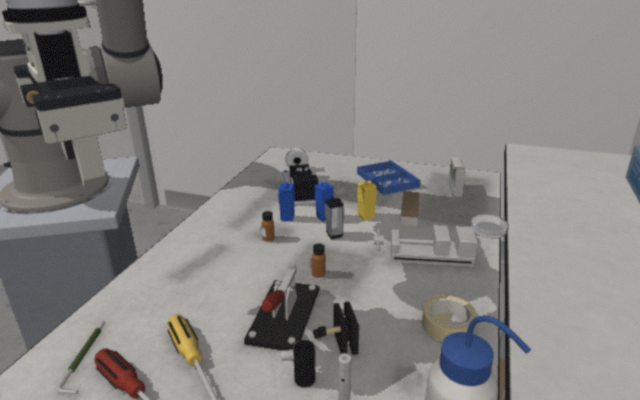

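View pics/top0.png

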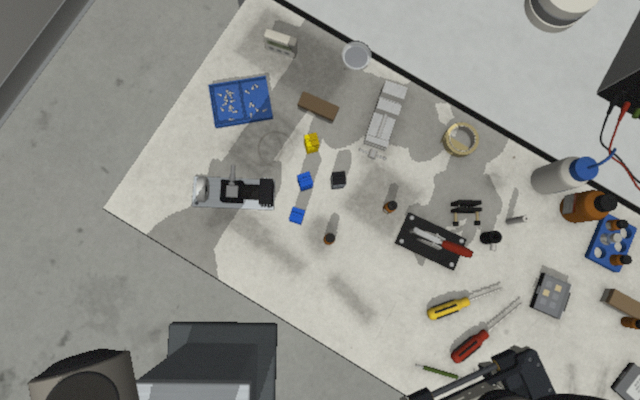

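Side view: the real cell (black cap, clear window) is at about (335,218), the holder behind at (300,182), and the vials at (268,227) and (318,260). Top view: the cell is at (339,180), and the holder spans (195..273,191) with the detector on the left. I'll zoom in on both.

Run:
```python
import cv2,numpy as np
s=cv2.imread("pics/side0.png");t=cv2.imread("pics/top0.png")
a=cv2.resize(t[160:225,185:285],(800,520),interpolation=cv2.INTER_CUBIC)
b=cv2.resize(t[160:200,315:360],(405,360),interpolation=cv2.INTER_CUBIC)
c=cv2.resize(s[190:245,315:355],(288,396),interpolation=cv2.INTER_CUBIC)
cv2.imwrite("pics/z1.png",a)
o=np.zeros((400,700,3),np.uint8);o[:360,:405]=b;o[:396,410:698]=c;cv2.imwrite("pics/z2.png",o)
```

```text
(no output)
```

View pics/z1.png

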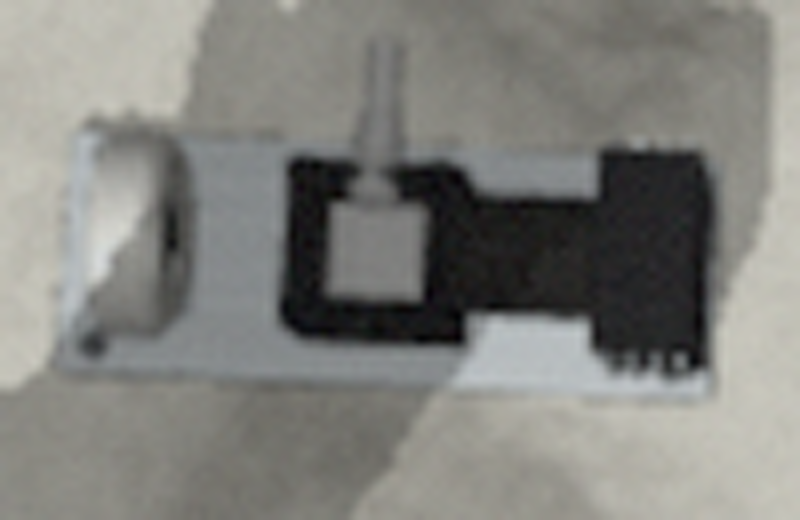

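View pics/z2.png

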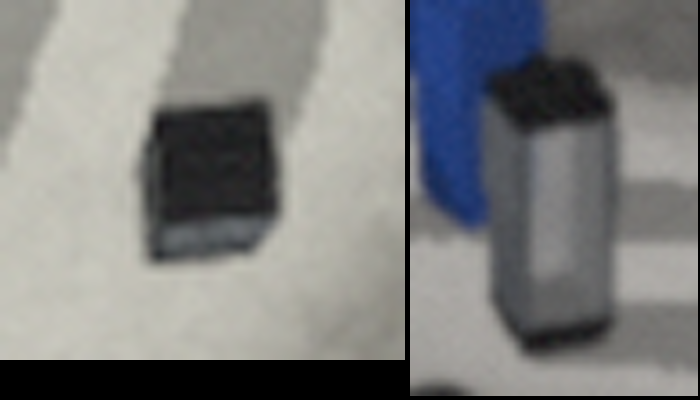

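The plunger points along image-up (world +x) and the detector is at world +y, so the holder yaw is near 0. The cell's bright window stripe appears to be on the face toward world −y. I'll average frames to measure this and check the cap ridge.

```bash
cat > h.py <<'E'
from cell import robot
import cv2,numpy as np
def avg(n,k=8):
    c=robot.read_camera(n); im=c["image"].astype(float)
    for _ in range(k-1): im+=robot.read_camera(n)["image"]
    return c,np.clip(im/k,0,255).astype(np.uint8)[:,:,::-1].copy()
def ray(c,uv):
    R=c["pose"]; d=R[:3,:3]@[(uv[0]-c["cx"])/c["fx"],(uv[1]-c["cy"])/c["fy"],1]; return R[:3,3],d
def onz(c,uv,z):
    o,d=ray(c,uv); return o+d*(z-o[2])/d[2]
def proj(c,p):
    q=np.linalg.inv(c["pose"])@np.r_[p,1]; return np.array([q[0]/q[2]*c["fx"]+c["cx"],q[1]/q[2]*c["fy"]+c["cy"]])
def blob(im,roi,lo,hi,k=8):
    x0,y0,x1,y1=roi; g=cv2.resize(im[y0:y1,x0:x1],None,fx=k,fy=k,interpolation=cv2.INTER_CUBIC)
    m=cv2.inRange(cv2.cvtColor(g,cv2.COLOR_BGR2GRAY),lo,hi)
    cs,_=cv2.findContours(m,cv2.RETR_EXTERNAL,cv2.CHAIN_APPROX_NONE); q=max(cs,key=cv2.contourArea)
    pts=(q[:,0,:]+.5)/k-.5+[x0,y0]
    return pts.astype(np.float32),g
E
python3 - <<'E'
from h import *
ct,t=avg("top");cs,s=avg("side")
cv2.imwrite("pics/tavg.png",t);cv2.imwrite("pics/savg.png",s)
p,_=blob(t,(322,165,358,195),0,75); r=cv2.minAreaRect(p); print("cap",r)
for b in cv2.boxPoints(r): print(b,onz(ct,b,.068)[:2].round(4))
print("cap c",onz(ct,r[0],.068).round(4))
# well pad / inner
p,_=blob(t,(222,182,242,200),105,255); r=cv2.minAreaRect(p); print("well",r,onz(ct,r[0],.046).round(4),onz(ct,r[0],.02).round(4))
# vials
g=cv2.cvtColor(s,cv2.COLOR_BGR2HSV)
def st(x): x=x.astype(float); lo,hi=np.percentile(x,1),np.percentile(x,99); return (np.clip((x-lo)/(hi-lo),0,1)**.5*255).astype(np.uint8)
o=np.zeros((560,800,3),np.uint8)
z=cv2.resize(st(s[195:242,318:350]),(376,552),interpolation=cv2.INTER_CUBIC); o[:552,:376]=z
z=cv2.resize(st(t[168:194,328:350]),(400,472),interpolation=cv2.INTER_CUBIC); o[:472,390:790]=z
cv2.imwrite("pics/z3.png",o)
E
```

```text
cap ((337.95050048828125, 179.51568603515625), (16.334157943725586, 14.44820499420166), 84.0684814453125)
[329.92108 172.13887] [ 0.5528 -0.3036]
[344.29193 170.6458 ] [ 0.5565 -0.3311]
[345.97992 186.8925 ] [ 0.525  -0.3347]
[331.60907 188.38557] [ 0.5215 -0.3073]
cap c [ 0.5389 -0.3192  0.068 ]
well ((231.5662841796875, 190.8732452392578), (10.797429084777832, 11.120046615600586), 1.7098139524459839) [ 0.5151 -0.1149  0.046 ] [ 0.5187 -0.111   0.02  ]
```

View pics/z3.png

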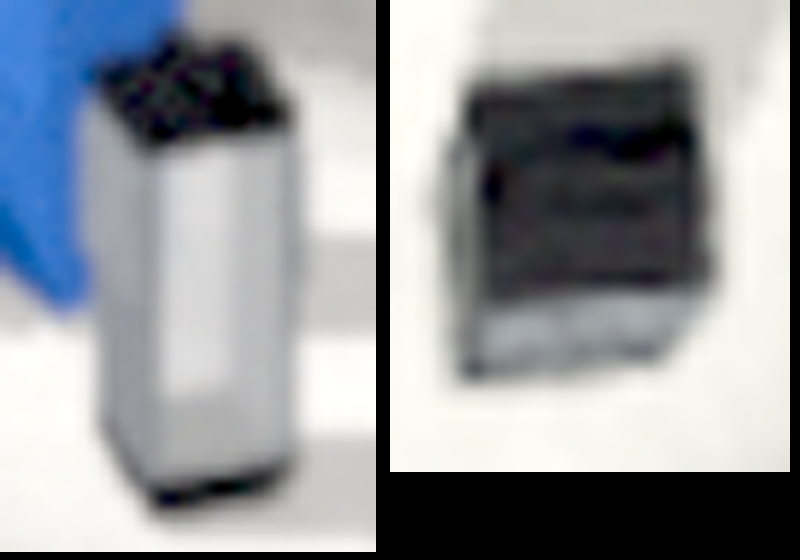

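The cap ridge runs along the image horizontal (world y), and the ribs bulge on the ±x faces, so the fingers close roughly along world x. Next I'll turn hand-picked edges into numbers.

Run:
```python
from h import *
ct=robot.read_camera("top");cs=robot.read_camera("side")
t=cv2.imread("pics/tavg.png");s=cv2.imread("pics/savg.png")
def P(c,k,off,uv,z): return onz(c,np.array(uv)/k-.5+.5/k*0+np.array(off),z)
def yaw(a,b): d=b-a; return np.arctan2(d[1],d[0])
T=lambda uv,z:P(ct,8,(185,160),uv,z)
TL,BL,BR=T((85,125),.008),T((60,370),.008),T((708,397),.008)
print("base",np.linalg.norm(TL-BL),np.linalg.norm(BL-BR),"yaw",yaw(BR,BL)-np.pi/2,yaw(BL,TL),"c",(TL+BR)/2)
print("rim corner",T((287,157),.046))
cc=P(ct,18.18,(328,168),(585,185),.068); print("cap top",cc)
C=lambda uv,z:P(ct,18.18,(328,168),uv,z)
a,b,c=C((470,83),.068),C((690,63),.068),C((492,300),.068)
E=lambda uv,z:P(ct,18.18,(328,168),(uv[0]-390,uv[1]),z)
cc=E((585,183),.068);a,b,c,d=E((470,83),.068),E((690,63),.068),E((490,300),.068),E((700,288),.068)
print("cap",cc,np.linalg.norm(a-b),np.linalg.norm(a-c),"yaw",yaw(b,a)-np.pi/2,yaw(c,a),yaw(d,c)-np.pi/2)
S=lambda uv,z:P(cs,11.75,(318,195),uv,z)
f=S((155,505),0),S((280,485),0); print("side foot",f,yaw(*f),np.linalg.norm(f[1]-f[0]))
f=S((150,150),.062),S((285,130),.062); print("side cap lower",f,yaw(*f),np.linalg.norm(f[1]-f[0]))
print("side cap",S((195,92),.068))
for th in(40,50,60):
    p,_=blob(t,(322,165,358,195),0,th); r=cv2.minAreaRect(p); print(th,r,onz(ct,r[0],.068).round(4))
for nm,im,c,roi in(("va",s,cs,(255,205,285,250)),("vb",s,cs,(305,240,335,285))):
    x0,y0,x1,y1=roi;h=cv2.cvtColor(im[y0:y1,x0:x1],cv2.COLOR_BGR2HSV)
    m=cv2.inRange(h,(3,120,40),(20,255,255));ys,xs=np.nonzero(m);print(nm,onz(c,(xs.mean()+x0,ys.max()+y0-1),0).round(3))
```

```text
base 0.062442197833176144 0.16200486624607904 yaw -0.018384989888730052 -0.043394857536198664 c [ 0.51806102 -0.11415544  0.008     ]
rim corner [ 0.53752815 -0.09231085  0.046     ]
cap top [ 0.54357271 -0.36081745  0.068     ]
cap [ 0.54270755 -0.31964237  0.068     ] 0.023362982571762683 0.023205875126617783 yaw 0.11850683151207697 0.10551467421643612 0.0832943398865631
side foot (array([ 0.53811788, -0.32899333,  0.        ]), array([ 0.55763411, -0.32744628,  0.        ])) 0.07910429599856024 0.019577446883589075
side cap lower (array([ 0.53663166, -0.3328161 ,  0.062     ]), array([ 0.55697453, -0.33106465,  0.062     ])) 0.08588501729022271 0.02041812347217935
side cap [ 0.54437385 -0.3278843   0.068     ]
40 ((338.2850341796875, 177.6876678466797), (11.384045600891113, 11.975153923034668), 85.66769409179688) [ 0.5425 -0.3198  0.068 ]
50 ((338.36810302734375, 177.6937255859375), (11.96331787109375, 12.478050231933594), 84.8826904296875) [ 0.5425 -0.3199  0.068 ]
60 ((338.2010498046875, 177.7486572265625), (12.43790054321289, 13.17221736907959), 84.42780303955078) [ 0.5424 -0.3196  0.068 ]
va [ 0.431 -0.311  0.   ]
vb [ 0.495 -0.433  0.   ]
```

```bash
python3 -m pendant '[{"xyz":[0.037, -0.0013, 0]}, {"xyz":[0.037, -0.0013, 0]}, {"xyz":[0.037, -0.0013, 0]}, {"xyz":[0.037, -0.0013, 0]}, {"xyz":[0.037, -0.0013, 0]}, {"xyz":[0.037, -0.0013, 0]}, {"xyz":[0.037, -0.0013, 0]}, {"xyz":[0.037, -0.0013, 0]}]' 0.06 25
python3 -m pendant '[{"xyz":[0.037, -0.0013, 0], "rotvec":[0, 0, -0.12]}, {"xyz":[0.037, -0.0013, 0], "rotvec":[0, 0, -0.12]}, {"rotvec":[0, 0, -0.12]}, {"rotvec":[0, 0, -0.12]}, {"rotvec":[0, 0, -0.12]}, {"rotvec":[0, 0, -0.12]}, {"rotvec":[0, 0, -0.12]}, {"rotvec":[0, 0, -0.12]}]'
python3 -m pendant '[{"rotvec":[0, 0, -0.12]}, {"rotvec":[0, 0, -0.12]}, {"rotvec":[0, 0, -0.05]}, {}, {}]'
```

```text
time: 1.67
tool_pos: [0.4802, -0.3501, 0.2456]
tool_rot: [3.141, 0.0, 0.416]
contact_force: [0.4, -0.8, -1.1]
opening: 0.0601
grip_force: 0.0
time: 2.33
tool_pos: [0.5432, -0.315, 0.2454]
tool_rot: [-3.141, -0.0, 1.382]
contact_force: [0.6, 0.6, -0.1]
opening: 0.0598
grip_force: 0.0
time: 2.75
tool_pos: [0.5431, -0.3151, 0.2454]
tool_rot: [-3.142, -0.0, 1.664]
contact_force: [-0.5, -0.3, -0.4]
opening: 0.0597
grip_force: 0.0
```

```bash
python3 -m pendant '[{"xyz":[-0.0025, 0, 0.036]}, {"xyz":[-0.0025, 0, 0.036]}, {"xyz":[0, 0, 0.036]}, {"xyz":[0, 0, 0.035]}, {}, {}]'
python3 - <<'E'
from h import *
cs,s=avg("side",4);ct,t=avg("top",2);o=robot.observe();p=o["tool_pos"];print(o["tool_rot"],p)
for dx in(-.03,.03):
  for z in (p[2]-.019,):
    print(proj(cs,[p[0]+dx,p[1],z]))
print(proj(cs,[.543,-.32,.068]), proj(cs,[.543,-.32,0]))
a=cv2.resize(s[140:250,270:400],(780,660)[:2],interpolation=cv2.INTER_CUBIC)[:600]
cv2.imwrite("pics/a1.png",a)
E
```

```text
time: 3.25
tool_pos: [0.5429, -0.3196, 0.1014]
tool_rot: [-3.139, -0.003, 1.665]
contact_force: [0.2, -0.2, 0.8]
opening: 0.06
grip_force: 0.0
[3.13872650e+00 2.72921992e-03 1.66564471e+00] [ 0.54453107 -0.32068435  0.10483532]
[315.81461637 192.76193597]
[350.47351552 189.31726532]
[332.27652228 200.33705623] [332.28127322 234.55924424]
```

View pics/a1.png

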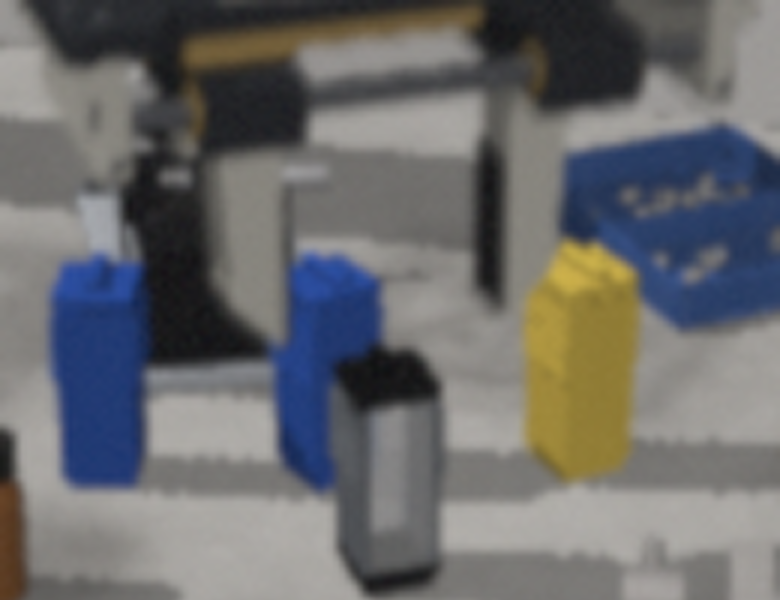

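The side view shows the fingers straddling the cell in x: pads at crop x 293 and 478, cap at 335–440. The windows face the camera and the fingers close over the grey ribbed sides, so I'll descend.

```bash
python3 -m pendant '[{}, {}, {"xyz":[0, 0, 0.02]}, {"xyz":[0, 0, 0.02]}, {"xyz":[0, 0, 0.0055]}, {}, {}, {}]'
python3 -m pendant '[{}]'
```

```text
time: 4.22
tool_pos: [0.5442, -0.3205, 0.0583]
tool_rot: [3.14, 0.001, 1.666]
contact_force: [0.1, 0.3, 0.2]
opening: 0.0601
grip_force: 0.0
time: 4.3
tool_pos: [0.5442, -0.3205, 0.0583]
tool_rot: [3.14, 0.002, 1.666]
contact_force: [0.6, 0.7, -0.7]
opening: 0.0604
grip_force: 0.0
```

```bash
python3 -m pendant '[{"xyz":[0, 0, 0.002]}, {}, {}]'
python3 -m pendant '[{}, {}, {}, {}, {}, {}, {}, {}]' 0.02 30
python3 - <<'E'
from h import *
cs,s=avg("side",4);cv2.imwrite("pics/a2.png",cv2.resize(s[140:250,270:400],(650,550),interpolation=cv2.INTER_CUBIC))
E
```

```text
time: 4.55
tool_pos: [0.5437, -0.3201, 0.0553]
tool_rot: [3.141, 0.0, 1.666]
contact_force: [-0.0, 0.2, 0.0]
opening: 0.06
grip_force: 0.0
time: 5.22
tool_pos: [0.5436, -0.3201, 0.055]
tool_rot: [3.142, 0.0, 1.666]
contact_force: [0.7, 0.4, -0.3]
opening: 0.0268
grip_force: 29.9
```

View pics/a2.png

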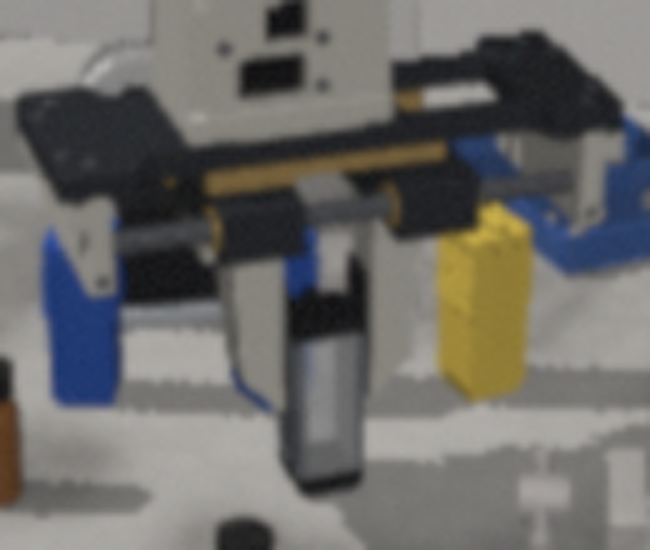

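Opening is 26.8 mm at 29.9 N, and the pads are on the grey ribbed sides with the window clear. I'll lift, then refine the holder position from the averaged image.

```bash
python3 -m pendant '[{"xyz":[0, 0, -0.01]}, {"xyz":[0, 0, -0.03]}, {"xyz":[0, 0, -0.035]}, {"xyz":[0, 0, -0.035]}, {}, {}]'
python3 - <<'E'
from h import *
ct=robot.read_camera("top");t=cv2.cvtColor(cv2.imread("pics/tavg.png"),cv2.COLOR_BGR2GRAY).astype(float)
from scipy.ndimage import map_coordinates as mc
def edge(p,q,sign=0):  # strongest gradient along p->q, subpixel
    n=int(np.hypot(*np.subtract(q,p))*10);u=np.linspace(0,1,n);x=p[0]+u*(q[0]-p[0]);y=p[1]+u*(q[1]-p[1])
    v=mc(t,[y,x],order=3);g=np.gradient(np.convolve(v,np.ones(5)/5,'same'));g[:6]=g[-6:]=0
    g=g*sign if sign else abs(g); i=g.argmax(); return np.array([x[i],y[i]])
B=lambda u,v:(185+u/8-.44,160+v/8-.44)
# well edges from pad centre outward (bright->dark: sign -1)
W={}
for nm,pts in dict(mx=[((a,270),(a,330)) for a in(350,370,390,410)],px=[((a,235),(a,175)) for a in(335,345,410,420)],my=[((390,a),(455,a)) for a in(225,250,270,285)],py=[((365,a),(300,a)) for a in(225,250,270,285)]).items():
    W[nm]=np.array([edge(B(*p),B(*q),-1) for p,q in pts]);print(nm,W[nm].round(2).tolist())
m=lambda n,z:np.mean([onz(ct,e,z) for e in W[n]],0)
print("xc",m('mx',.042)[0]+.013,"yc",m('my',.042)[1]+.013)
for zf in(.01,.02,.03):print(zf,"px",m('px',zf)[0]-.013,"py",m('py',zf)[1]-.013)
# base edges
E={}
for nm,pts in dict(left=[((100-a*.1,a),(30,a)) for a in(300,330,350)],bot=[((a,358),(a,405)) for a in(120,180,240,300,350)],top=[((a,165),(a,110)) for a in(220,250,270,480,520,560)],rimtop=[((a,130),(a,190)) for a in(300,310,320,430,440)],rimleft=[((255,a),(315,a)) for a in(190,220,250,280,300)]).items():
    z=.046 if 'rim' in nm else .008
    e=np.array([onz(ct,edge(B(*p),B(*q)),z)[:2] for p,q in pts]);l=cv2.fitLine(e.astype(np.float32),cv2.DIST_L2,0,.01,.01).ravel()
    print(nm,e.mean(0).round(4),np.arctan2(l[1],l[0]).round(3), e.std(0).round(4))
E
```

```text
time: 5.92
tool_pos: [0.5446, -0.3208, 0.1684]
tool_rot: [3.137, 0.004, 1.666]
contact_force: [-0.0, 0.9, -1.7]
opening: 0.0272
grip_force: 29.9
mx [[228.31, 196.76], [230.81, 197.26], [233.31, 197.26], [235.81, 197.36]]
px [[226.44, 184.58], [227.68, 184.68], [235.81, 184.68], [237.06, 184.98]]
my [[237.78, 187.68], [237.47, 190.81], [237.47, 193.31], [237.37, 195.18]]
py [[225.61, 187.68], [225.61, 190.81], [225.51, 193.31], [225.01, 195.18]]
xc 0.516321197301856 yc -0.11291104725503177
0.01 px 0.5196682771253697 py -0.11031784258426762
0.02 px 0.518118592363401 py -0.11195937424713613
0.03 px 0.516568907601432 py -0.11360090591000462
left [ 0.4991 -0.0291] 0.131 [0.0052 0.0007]
bot [ 0.4883 -0.0762] 1.541 [0.0007 0.0205]
top [ 0.5473 -0.1099] 1.54 [0.002  0.0352]
rimtop [ 0.5372 -0.1101] 1.567 [0.0002 0.0149]
rimleft [ 0.5151 -0.0928] -0.024 [0.0097 0.0003]
```

```bash
python3 -m pendant '[{"rotvec":[0, 0, 0.06]}, {"rotvec":[0, 0, 0.06]}, {}]'
python3 -m pendant '[{"xyz":[0.026, -0.004, 0]}, {"xyz":[0.026, -0.004, 0]}, {"xyz":[0.026, -0.004, 0]}, {"xyz":[0.026, -0.004, 0]}, {"xyz":[0.026, -0.004, 0]}, {"xyz":[0.026, -0.004, 0]}, {"xyz":[0.026, -0.004, 0]}, {"xyz":[0.025, -0.004, 0]}]'
python3 -m pendant '[{}, {}, {}, {}, {}]'
python3 - <<'E'
from cell import robot
o=robot.observe();print(o["tool_pos"],o["tool_rot"],o["contact_force"],o["torque"])
E
```

```text
time: 6.22
tool_pos: [0.5428, -0.3194, 0.1633]
tool_rot: [-3.139, -0.002, 1.544]
contact_force: [-0.1, -0.3, -0.6]
opening: 0.0269
grip_force: 29.9
time: 6.88
tool_pos: [0.5158, -0.1108, 0.164]
tool_rot: [-3.139, -0.001, 1.548]
contact_force: [-0.3, 0.7, -0.1]
opening: 0.0272
grip_force: 29.9
time: 7.3
tool_pos: [0.5168, -0.1132, 0.1647]
tool_rot: [-3.141, 0.0, 1.545]
contact_force: [-0.3, 0.1, -0.8]
opening: 0.0269
grip_force: 29.9
[ 0.51680852 -0.11324389  0.16470321] [-3.14122639e+00  1.00558305e-04  1.54492664e+00] [-0.31950421  0.0601684  -0.818013  ] [ 0.01126053 -0.0678413   0.01406399]
```

```bash
python3 -m pendant '[{"xyz":[0, 0.0005, 0.02]}, {"xyz":[0, 0, 0.02]}, {"xyz":[0, 0, 0.013]}, {}, {}, {}, {}]'
python3 - <<'E'
from h import *
cs,s=avg("side",6);ct,t=avg("top",6);p=robot.observe()["tool_pos"];print(p)
print(proj(cs,[p[0],p[1],p[2]-.055]),proj(cs,[p[0],p[1],.046]),proj(ct,[p[0],p[1],.046]))
o=np.zeros((560,800,3),np.uint8)
o[:560,:480]=cv2.resize(s[135:205,275:335],(480,560),interpolation=cv2.INTER_CUBIC)
o[:400,490:790]=cv2.resize(t[150:230,190:250],(300,400),interpolation=cv2.INTER_CUBIC)
cv2.imwrite("pics/a3.png",np.clip(o*1.4,0,255))
E
```

```text
time: 7.88
tool_pos: [0.518, -0.1128, 0.1131]
tool_rot: [3.14, 0.001, 1.546]
contact_force: [0.1, 0.0, -1.2]
opening: 0.0267
grip_force: 29.9
[ 0.51729091 -0.11229062  0.11202262]
[298.29909882 161.92487389] [298.46338716 166.79045615] [230.25012234 189.69514461][ WARN:0@8.924] global loadsave.cpp:1063 imwrite_ Unsupported depth image for selected encoder is fallbacked to CV_8U.
```

View pics/a3.png

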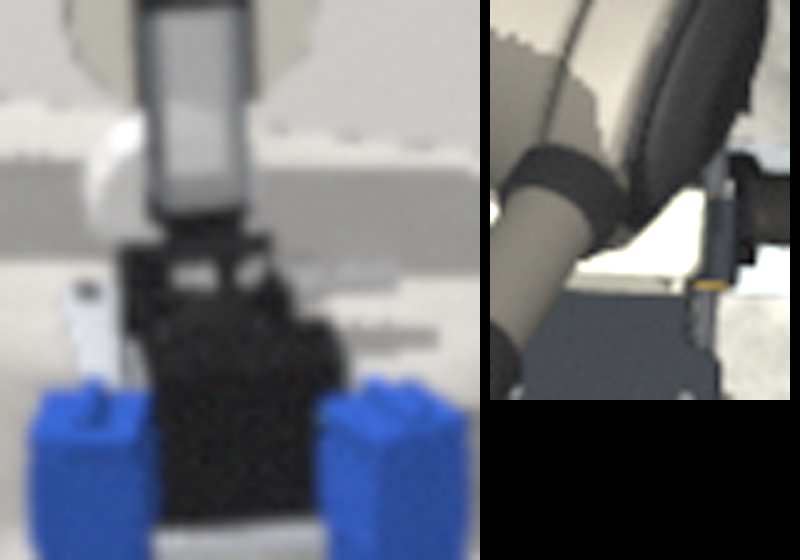

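The side view shows the foot (centre about crop x 203) over the rim (back edge 120–272, front about 120–290), aligned within about 1 mm, with the windows toward lamp and detector. I'll descend slowly and watch the forces.

```bash
python3 -m pendant '[{"xyz":[0, 0, 0.004]}, {"xyz":[0, 0, 0.004]}, {"xyz":[0, 0, 0.002]}, {}, {}]'
for i in 1 ; do python3 -m pendant '[{"xyz":[0, 0, 0.001]}, {"xyz":[0, 0, 0.001]}, {}]'; python3 -m pendant '[{"xyz":[0, 0, 0.001]}, {"xyz":[0, 0, 0.001]}, {}]'; python3 -m pendant '[{"xyz":[0, 0, 0.001]}, {"xyz":[0, 0, 0.001]}, {}]'; done
```

```text
time: 8.9
tool_pos: [0.5171, -0.1123, 0.1017]
tool_rot: [-3.141, -0.0, 1.546]
contact_force: [-0.1, -0.8, -0.5]
opening: 0.0267
grip_force: 29.9
time: 9.15
tool_pos: [0.5173, -0.1123, 0.0999]
tool_rot: [-3.142, 0.0, 1.546]
contact_force: [0.6, 0.2, -1.1]
opening: 0.027
grip_force: 29.9
time: 9.4
tool_pos: [0.5172, -0.1123, 0.0978]
tool_rot: [-3.141, 0.0, 1.546]
contact_force: [0.3, -0.1, -0.1]
opening: 0.0269
grip_force: 29.9
time: 9.65
tool_pos: [0.5172, -0.1123, 0.0958]
tool_rot: [-3.141, -0.0, 1.546]
contact_force: [-0.3, -0.0, -0.0]
opening: 0.0267
grip_force: 29.9
```

```bash
for k in 1; do python3 -m pendant '[{"xyz":[0, 0, 0.001]}, {"xyz":[0, 0, 0.001]}, {}]'; python3 -m pendant '[{"xyz":[0, 0, 0.001]}, {"xyz":[0, 0, 0.001]}, {}]'; python3 -m pendant '[{"xyz":[0, 0, 0.001]}, {"xyz":[0, 0, 0.001]}, {}, {}]'; done | grep -v -e rot -e open
```

```text
time: 9.9
tool_pos: [0.5171, -0.1123, 0.0938]
contact_force: [-0.4, 0.8, -0.9]
grip_force: 29.9
time: 10.15
tool_pos: [0.5174, -0.1124, 0.0921]
contact_force: [-0.6, -0.5, 1.6]
grip_force: 29.9
time: 10.48
tool_pos: [0.5175, -0.1124, 0.09]
contact_force: [0.2, -0.9, 1.1]
grip_force: 29.9
```

```bash
(python3 -m pendant '[{"xyz":[0, 0, 0.0005]}, {"xyz":[0, 0, 0.0005]}, {}]'; python3 -m pendant '[{"xyz":[0, 0, 0.0005]}, {"xyz":[0, 0, 0.0005]}, {}]';python3 -m pendant '[{"xyz":[0, 0, 0.0005]}, {"xyz":[0, 0, 0.0005]}, {}]';python3 -m pendant '[{"xyz":[0, 0, 0.0005]}, {"xyz":[0, 0, 0.0005]}, {}]') | grep -e pos -e cont -e rot
```

```text
tool_pos: [0.5175, -0.1124, 0.089]
tool_rot: [3.141, 0.0, 1.546]
contact_force: [-0.1, 0.1, 2.9]
tool_pos: [0.5175, -0.1124, 0.0879]
tool_rot: [3.141, 0.0, 1.546]
contact_force: [1.3, 0.0, 0.1]
tool_pos: [0.5175, -0.1124, 0.087]
tool_rot: [3.141, 0.0, 1.546]
contact_force: [0.8, -0.8, 2.2]
tool_pos: [0.5175, -0.1124, 0.086]
tool_rot: [3.141, 0.0, 1.546]
contact_force: [2.4, 0.1, 2.0]
```

```bash
(python3 -m pendant '[{"xyz":[0, 0, 0.0005]}, {}, {}]'; python3 -m pendant '[{"xyz":[0, 0, 0.0005]}, {}, {}]'; python3 -m pendant '[{"xyz":[0, 0, 0.0005]}, {}, {}]'; python3 -m pendant '[{"xyz":[0, 0, 0.0005]}, {}, {}]') | grep -e pos -e cont
```

```text
tool_pos: [0.5175, -0.1124, 0.0855]
contact_force: [2.4, -0.6, 1.8]
tool_pos: [0.5175, -0.1124, 0.085]
contact_force: [1.7, -0.5, 1.8]
tool_pos: [0.5175, -0.1124, 0.0849]
contact_force: [1.6, -0.4, 5.2]
tool_pos: [0.5175, -0.1124, 0.0848]
contact_force: [1.4, -0.3, 9.4]
```

The floor is at TCP z ≈ 0.0848, and the steady drag reading is about 1.8 N. I'm aiming for a reading of about 10.8 N and will hold it.

```bash
(python3 -m pendant '[{"xyz":[0, 0, 0.0002]}, {}, {}]'; python3 -m pendant '[{}, {}]';python3 -m pendant '[{}, {}]';python3 -m pendant '[{}, {}]') | grep -e pos -e cont -e time
```

```text
time: 12.73
tool_pos: [0.5175, -0.1124, 0.0848]
contact_force: [1.3, 0.3, 10.1]
time: 12.9
tool_pos: [0.5176, -0.1124, 0.0848]
contact_force: [-0.0, 0.9, 10.5]
time: 13.07
tool_pos: [0.5176, -0.1124, 0.0848]
contact_force: [-1.2, 0.9, 10.5]
time: 13.23
tool_pos: [0.5175, -0.1124, 0.0848]
contact_force: [0.5, 0.0, 11.4]
```

```bash
(python3 -m pendant '[{}, {}, {}, {}]';python3 -m pendant '[{}, {}, {}, {}]';python3 -m pendant '[{}, {}, {}, {}]';python3 -m pendant '[{}, {}, {}, {}]') | grep -e pos -e cont -e time
```

```text
time: 13.57
tool_pos: [0.5175, -0.1124, 0.0848]
contact_force: [0.7, 1.0, 11.1]
time: 13.9
tool_pos: [0.5175, -0.1123, 0.0848]
contact_force: [0.8, 0.6, 10.2]
time: 14.23
tool_pos: [0.5176, -0.1124, 0.0848]
contact_force: [-0.2, 1.2, 11.6]
time: 14.57
tool_pos: [0.5176, -0.1124, 0.0848]
contact_force: [-0.7, 1.2, 10.4]
```

```bash
python3 -m pendant '[{}, {}, {}, {}, {}, {}]' 0.055
python3 -m pendant '[{"xyz":[0, 0, -0.005]}, {"xyz":[0, 0, -0.015]}, {"xyz":[0, 0, -0.03]}, {"xyz":[0, 0, -0.03]}, {"xyz":[0, 0, -0.03]}, {"xyz":[0, 0, -0.03]}, {}]'
python3 -m pendant '[{"xyz":[-0.03, 0, -0.01]}, {"xyz":[-0.04, 0, 0]}, {"xyz":[-0.04, 0, 0]}, {"xyz":[-0.04, 0, 0]}, {"xyz":[-0.04, 0, 0]}, {"xyz":[-0.04, 0, 0]}, {"xyz":[-0.04, 0, 0]}, {"xyz":[-0.03, 0, 0]}]'
python3 - <<'E'
from h import *
cs,s=avg("side",6);ct,t=avg("top",6)
o=np.zeros((560,800,3),np.uint8)
o[:560,:400]=cv2.resize(s[135:205,275:325],(400,560),interpolation=cv2.INTER_CUBIC)
o[:480,410:800]=cv2.resize(t[160:220,205:254],(390,480),interpolation=cv2.INTER_CUBIC)
cv2.imwrite("pics/a4.png",np.clip(o*1.4,0,255).astype(np.uint8))
E
```

```text
time: 15.07
tool_pos: [0.517, -0.1122, 0.0835]
tool_rot: [-3.141, -0.0, 1.546]
contact_force: [0.2, -0.4, -0.3]
opening: 0.0543
grip_force: 0.0
time: 15.65
tool_pos: [0.5198, -0.1132, 0.2303]
tool_rot: [3.131, 0.004, 1.546]
contact_force: [0.7, -0.1, 0.2]
opening: 0.055
grip_force: 0.0
time: 16.32
tool_pos: [0.5088, -0.4153, 0.2334]
tool_rot: [-3.141, 0.001, 1.544]
contact_force: [-0.5, -0.1, -0.2]
opening: 0.055
grip_force: 0.0
```

View pics/a4.png

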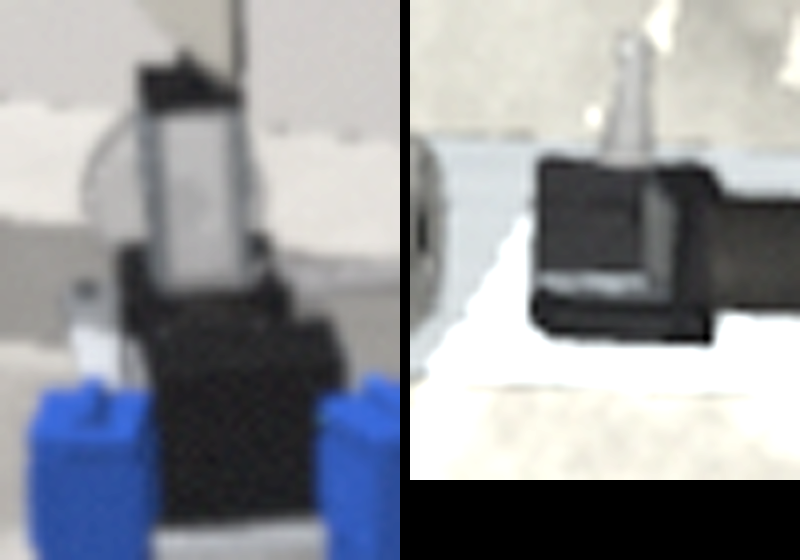

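The cell stands upright and square in the holder, with its window along the lamp–detector axis (cap at crop 140–240, 65–110, with the foot below the rim). The gripper is clear, so I'm handing in.

```bash
python3 -m pendant '[{}, {}, {}]' | head -2; python3 -c "
from cell import robot
print(robot.hand_in())"
```

```text
time: 17.17
tool_pos: [0.5098, -0.4121, 0.2339]
the job is handed in; nothing more can be done
None
```

The cell was gripped by its ribs, seated on the well floor with its windows facing the lamp and detector, held about 2 s at roughly 9 N above the drag, and released upright; the vials were left alone, and the job was handed in at about 17 s (no verdict was returned).

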